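# Check the cold plate and unhitch the transport bar

### The job

The van has arrived and the chilled samples are to be released: take the pen thermometer from its stand, rest its tip for about a second on each of the two brass gauge points of the cold plate, in the order of the log sheet (first the one at the hinge end of the hold-down bar, then the one at the latch end), and put it back upright in its stand, fully home. Then pull the red latch tab sideways out of the bar against its spring and lift the bar off its ball until its end is at least 10 cm above where it was; there is no prop, so finish holding it raised and still in the gripper for the colleague who takes out the tubes. Leave the other things on the counter alone.

Things in the scene. Friction and masses are not known exactly. Their poses are not given: they have to be found in the camera images.
- cold_plate: fixed aluminium cold plate on a blue base, x -85..50, y -165..165, 24 high; origin on the counter under the rack's middle; -x is the front ledge (towards the robot), +y the hinge end, -y the ball end. On it, all fixed: blue tube rack (x +-31, y +-95, tube caps to z 118), hinge bracket (y 130, to z 144), steel post with 24 mm ball, centre (0, -130, 117), flat below, over a 10 mm neck
- point_hinge: brass gauge point by the hinge end, a flat disc of 16 diameter standing 4 proud of the ledge in a white collar of 26; origin at the centre of its top face, 28 above the counter, at (-62, +70) in the cold plate's frame; z up. Fixed, rigid; touch it from above
- point_latch: the same brass gauge point by the latch (ball) end, at (-62, -70) in the cold plate's frame; origin at the centre of its top face, 28 above the counter
- thermometer: loose white pen thermometer, 50 g, 197 long, tip down in its stand; origin at the tip, z up along the pen. Stylus of 4 diameter to z 92, cone and plug (18) z 92..112, blue guard flange (34) z 112..117, round handle (18) z 117..197: grip it at z 150..165, from above. In the stand the flange rests on the rim and the tip hangs free, 10 above the counter
- probe_stand: thermometer stand, fixed: black foot of 80 diameter, 8 high, and upright grey tube, 30 outer and 22 inner diameter, up to 122; origin under its centre on the counter, z up. When the thermometer is home its origin is on the axis at z 10 in this frame; it must rise 115 to come free
- seat (a point): centre of the stand tube's mouth, 122 above the counter
- bar_hinge (a joint): swing of the hold-down bar, rad: 0 down on the ball (start), grows as the coupler end rises, to 1.1; the coupler is 260 from the hinge, so 0.4 rad is 10 cm up. It falls back if let go. Weight felt at the tab about 3 N. With the latch home it rises only about 0.005 rad
- hinge_axis (a point): middle of the hinge axis of the bar, at (0, +130, 128.5) in the cold plate's frame; the axis runs along the cold plate's x. Fixed
- hold_bar: aluminium hold-down bar, 30 wide, 8 thick, from the hinge along the cold plate's -y over the tube caps, black pad below; at its end a grey coupler housing 46 x 46 x 37 with a low dome (top 145 above the counter), carrying the latch. Origin on the hinge axis; when down its axes are those of the cold plate; it turns about x
- coupler (a point): centre of the coupler's socket in the end of the bar, 117 above the counter when down (on the ball's centre), 260 from the hinge
- latch_slide (a joint): pull of the spring latch in m: 0 home (pawl under the ball, start), grows as the tab is drawn straight out of the housing along the cold plate's -x, to a stop at 0.014; the pawl is clear of the ball from about 0.006. Spring: 4 N at 0, 11 N at 0.014, pulls it home. The latch rides up with the bar
- pull_tab: red upright latch tab, 10 thick (x), 26 wide (y), from 7 below to 51 above its origin, on an 8 mm rod from the housing's front; axes as the bar; origin on the rod's axis, at (-55, -130, 107.5) in the cold plate's frame when home. Inner face 27 from the housing: pinch it across x from above, fingers open at most 40. The same pinch pulls, then lifts the bar (the tab turns between the fingers)
- tab_grip (a point): point to pinch on the red tab, 34 above the rod's axis, 17 below the tab's top; 141 above the counter at the start
- stain_violet: brown glass dropper bottle with a black dropper, violet label, 44 x 44 x 108, origin under its foot; bystander, leave alone
- stain_iodine: brown glass dropper bottle with a white dropper, 44 x 44 x 108, origin under its foot; bystander, leave alone
- stain_red: brown glass dropper bottle with a black dropper, red label, 44 x 44 x 108, origin under its foot; bystander, leave alone
- specimen_cup_1: specimen cup with red lid, 62 round, 72 high, origin under its foot; bystander, leave alone
- specimen_cup_2: specimen cup with red lid, 62 round, 72 high, origin under its foot; bystander, leave alone
- lancet_box: red and white carton, 66 x 66 x 46, origin under its foot; bystander, leave alone
- timer: white electronic timer lying flat, 64 x 60 x 19, origin underneath; bystander, leave alone
- calculator: dark pocket calculator lying flat, 115 x 69 x 13, origin underneath; bystander, leave alone
Not all that is in view belongs to the job. What is shaped like the probe_stand but orange is not meant. There is more than one size of the thermometer; the job needs the smaller.

How it is judged (in metres and radians):
On the way, in this order (a step that is already met when the one before it is completed fails the run):
1. the held thermometer's tip rests on the gauge point at the hinge end (contact force between thermometer and point_hinge above 0.3 N and distance between thermometer and point_hinge below 0.009 m and contact force between the fingers and thermometer above 0.5 N), for 0.4 s.
2. the held thermometer's tip rests on the gauge point at the latch end (contact force between thermometer and point_latch above 0.3 N and distance between thermometer and point_latch below 0.009 m and contact force between the fingers and thermometer above 0.5 N), for 0.4 s.
3. the thermometer is home in its stand and let go (horizontal distance between thermometer and seat below 0.006 m and z of thermometer in the frame of probe_stand between 0.006 and 0.014 m and angle between thermometer's own z axis and vertical below 0.06 rad and contact force between the fingers and thermometer below 0.1 N), for 0.2 s.
4. the latch is pulled clear of the ball while the bar is still down (value of joint latch_slide above 0.0055 m and value of joint bar_hinge below 0.04 rad), for 0.05 s.
At the end, for the whole second after the job is handed in: bar end at least 10 cm above its rest on the ball (hinge over 0.385 rad), still (under 0.08 rad/s) and carried by the fingers alone (over 1 N); thermometer let go, home in its stand (within 6 mm of its axis, 4 mm of full depth, tilt under 0.06 rad) (all of step 3 and value of joint bar_hinge above 0.385 rad and z of coupler in the frame of cold_plate above 0.214 m and velocity of joint bar_hinge between -0.08 and 0.08 rad/s and contact force between the fingers and hold_bar above 1 N and contact force between thermometer and hold_bar below 0.1 N); the arm keeps its last pose, push and grip.
It fails at once if a bystander is shifted by more than 3 cm (distance of any of stain_violet, stain_iodine, stain_red, specimen_cup_1, specimen_cup_2, lancet_box, timer, calculator from where it was at the start of the episode above 0.03 m).
It also fails if it takes over 72 s, if anything falls off the work surface, if the arm or the gripper's body presses on something with over 40 N, if the wrist force passes 120 N, or if a joint passes its speed limit or range.

### The arm

A 6-joint arm with a two-finger parallel gripper is mounted at the origin on a cart in front of the work surface, level with it; the furniture and walls round the work are solid. World frame = base frame: x ahead of the robot, y to its left, z up, the work surface at z = 0. Lengths are in m, angles in degrees, forces in N, time in s.
With the tool pointing down it reaches from about 0.375 to 0.75 m from the base axis. Payload 9 kg.
Tool frame: the origin (TCP) lies where the fingers leave the gripper's body, on its centre line; the fingertips stand 73 mm ahead of it and the grasp point (between the pads) lies 54 mm ahead of it (robot.tip_reach is the distance from the TCP to the fingertips, in m); z points along the fingers, y is the line along which they close (so a half turn about z gives the same grasp; the last joint's range is limited). The gripper opens to 85 mm and grips with 20 to 120 N. Pads are 22 mm wide; open, the fingers measure 114 mm over their backs; the gripper's body (76 mm by 85 mm) begins 54 mm behind the grasp point. The pads swing forward as they close: fully open they stand 13 mm farther back than shut.
Start: joints at [-77.676, 5.964, 5.575, 89.605, 0, 77.527], TCP at [0.252, -0.545, 0.304] pointing down, gripper open.
Joint ranges: [-171.21, 171.21], [-48.23, 106.86], [-62.78, 66.21], [-105.2, 120.99], [-86.42, 89.51], [-180, 180]. Speed limits (degrees/s): [127.2, 127.2, 147.25, 180, 180, 180].

### API

Orientations are given as [roll, pitch, yaw] about the fixed x, y, z axes, in that order (R = Rz(yaw) Ry(pitch) Rx(roll)).
In Python, from plant import robot gives the robot as it stands. Calls block until the motion is done:
- robot.move_pose(position, orientation): joint-space move of the TCP to a pose.
- robot.line_to(position, vel=0.15, rotation=None, guard=None): straight line of the TCP; rotation=None keeps the orientation; vel is the mean speed in m/s. With guard (N) it stops when the force on the tool has changed by that much, and returns True; else False.
- robot.goto_joints(angles): joint-space move.
- robot.set_gripper(opening): finger opening in m; the grip force is fixed at half the most; returns when the fingers have stopped.
- robot.pause(seconds).
- robot.ik(position, orientation): joint angles nearest the present ones, or None.
- robot.observe(): the state.
- robot.grab_frame(name): name is "scene" or "top" or "wrist"; returns the picture (384x512x3 uint8, blue, green, red); there is no depth.
- robot.get_calibration(name): a dict with "vertical_fov" (degrees; the focal length in pixels is half the picture's height over the tangent of half this angle, whatever the lens; pixels are square), "cx", "cy" (the principal point, pixels), "k1" (the pictures are not rectified: a ray, as slopes to the right and down, at radius r is drawn at 1 + k1 r^2 times it, then the intrinsics apply), "rvec" (rotation vector, rad) and "tvec" (3), from world to camera coordinates, as OpenCV has them. Camera axes: x right, y down, z forward; pixel columns grow to the right and rows downward; lengths in m; the calibration is good to about 2 mm. A picture is of the moment at which its call begins: read the wrist's pose just before it. get_calibration takes no time and is no camera call; for the wrist camera it gives the pose at the moment of the call.
A pose or a line that the arm cannot do raises robot.IKError and nothing moves.
- robot.job_done(): hands the job in; it is judged then, once.
The state is a dict: "time": time; "q": joint angles; "qvel": joint speeds; "joint_torque": joint torques, N m; "tool_pos": TCP position; "tcp_rot": TCP orientation; "ft_force": force on the tool from outside, world axes, zero at the start; "torque": the same for the moment, N m; "gripper_width": finger opening in m; "gripper_force": force on a finger pad.
Only numpy, scipy, OpenCV 4.12 (cv2) and the standard library are available. Lean on these libraries where they do the work, as an engineer would, in place of code of your own. Each camera call takes 0.05 s, during which the arm holds its last target. There are 200 camera calls.

## Working session

There is one attempt and no reset: what is moved stays moved. The work goes in short steps, each a Python script; the robot and the scene stay as the last script left them, time stands still between calls to the robot, and variables do not carry over. Pictures are saved under pics/ and viewed, at most 10 in all, crops included, and the job is handed in when it is done.

```bash
ls; mkdir -p pics
python3 - <<'E'
from plant import robot
import cv2,numpy as np
a=robot.grab_frame("scene");b=robot.grab_frame("top")
np.save("scene0.npy",a);np.save("top0.npy",b)
cv2.imwrite("pics/scene.png",cv2.resize(a,(800,600)));cv2.imwrite("pics/top.png",cv2.resize(b,(800,600)))
for n in("scene","top"):
    c=robot.get_calibration(n);R=cv2.Rodrigues(np.array(c["rvec"],float))[0];print(n,c,-R.T@np.array(c["tvec"]))
E
```

```text
pics
scene {'vertical_fov': 51.06017860070374, 'cx': 252.33330439779132, 'cy': 195.3728555867726, 'k1': 0.00015764773962764178, 'rvec': array([ 1.17722456, -2.35644746,  0.94504022]), 'tvec': array([0.38208933, 0.35783842, 1.20169373])} [-0.23780987  0.64398636  1.11661831]
top {'vertical_fov': 57.26120667269507, 'cx': 254.02460002301387, 'cy': 193.42407715343697, 'k1': 0.02947542517528499, 'rvec': array([ 2.17443447, -1.76284545,  0.36048357]), 'tvec': array([-0.02670883,  0.5600453 ,  1.23277671])} [ 0.03034303 -0.02665745  1.353688  ]
```

View pics/scene.png

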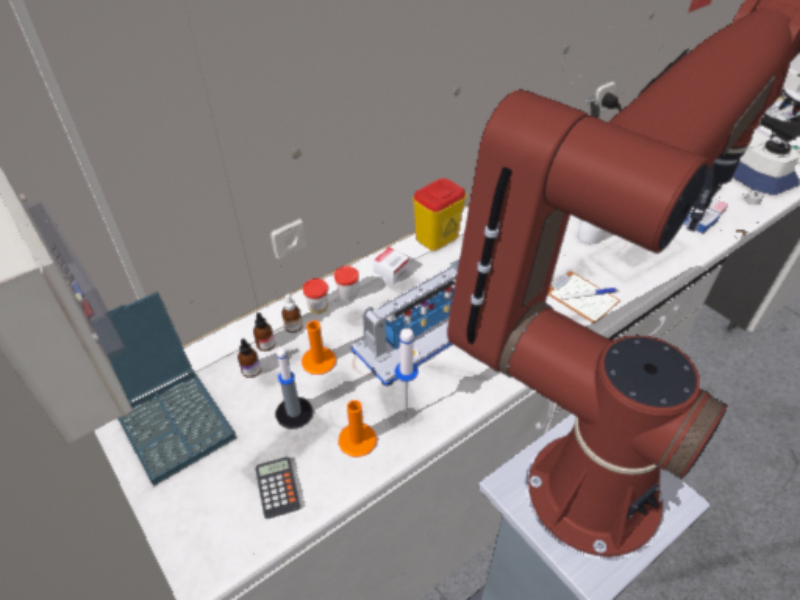

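View pics/top.png

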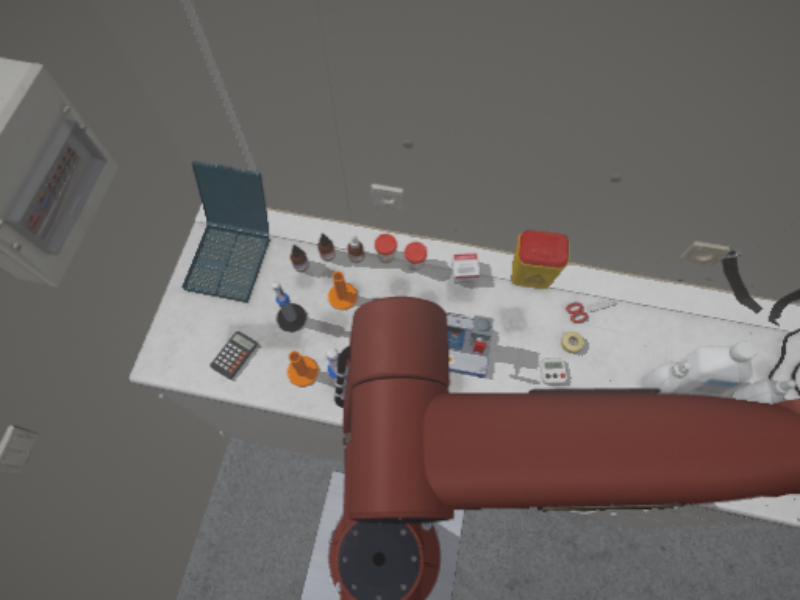

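The scene view shows the following (800x600 pixels):
- A thermometer in the grey tube on a black foot, at (293,410).
- A longer thermometer, flange at (406,373).
- Orange stands at (318,355) and (357,435), which are not meant.
- The cold plate at about (415,330), partly hidden by the arm.

The candidate is the pen in the grey/black stand. In the top view its foot is at (291,317) and its flange at (282,300).

```bash
cat > h.py <<'E'
from plant import robot
import cv2,numpy as np
from scipy.spatial.transform import Rotation as Rot
def ray(c,uv):
    f=192/np.tan(np.radians(c["vertical_fov"]/2));K=np.array([[f,0,c["cx"]],[0,f,c["cy"]],[0,0,1.]])
    p=cv2.undistortPoints(np.array([[uv]],float),K,np.array([c["k1"],0,0,0.]))[0,0]
    R=cv2.Rodrigues(np.array(c["rvec"],float))[0]
    return -R.T@np.array(c["tvec"],float),R.T@np.array([p[0],p[1],1.])
def onz(c,uv,z):
    o,d=ray(c,uv);return o+d*(z-o[2])/d[2]
def proj(c,P):
    f=192/np.tan(np.radians(c["vertical_fov"]/2));K=np.array([[f,0,c["cx"]],[0,f,c["cy"]],[0,0,1.]])
    return cv2.projectPoints(np.array(P,float).reshape(-1,1,3),np.array(c["rvec"],float),np.array(c["tvec"],float),K,np.array([c["k1"],0,0,0.]))[0][:,0]
def blobs(m,amin=10):
    n,l,s,ce=cv2.connectedComponentsWithStats(m.astype(np.uint8))
    return [(s[i,4],ce[i].round(1),s[i,:4]) for i in range(1,n) if s[i,4]>=amin]
def hsv(a): return cv2.cvtColor(a,cv2.COLOR_BGR2HSV)
def snap(name):
    c=robot.get_calibration(name);return c,robot.grab_frame(name)
E
python3 - <<'E'
from h import *
s=.64
c=robot.get_calibration("scene");t=robot.get_calibration("top")
def both(n,z,a,b):
    print(n, onz(c,np.array(a)*s,z).round(3) if a else '', onz(t,np.array(b)*s,z).round(3) if b else '')
both("foot",.008,(293,412),(291,317)); both("flange",.127,(287,378),(282,300)); both("pentop",.207,(282,354),(277,287))
both("big flange",.127,(406,373),(332,370)); both("bigtop",.25,(407,335),(330,355))
both("tab",.158,None,(480,345)); both("coupler",.145,None,(482,324));both("hingebr",.144,(372,318),None)
both("calc",.01,(278,487),(234,355));both("timer",.02,None,(554,371))
for y in (-.2,0,.2):
  p=[.45,y,.42];print(y,robot.ik(p,[180,0,0]),robot.ik(p,[180,0,90]))
q=robot.observe();print(q["tcp_rot"],q["tool_pos"]);w=robot.get_calibration("wrist");print(w,ray(w,(256,192)))
E
```

```text
foot [0.501 0.369 0.008] [0.5   0.364 0.008]
flange [0.498 0.367 0.127] [0.497 0.364 0.127]
pentop [0.494 0.369 0.207] [0.496 0.359 0.207]
big flange [0.367 0.173 0.127] [0.351 0.2   0.127]
bigtop [0.36  0.177 0.25 ] [0.35 0.19 0.25]
tab  [ 0.47  -0.123  0.158]
coupler  [ 0.528 -0.121  0.145]
hingebr [0.516 0.149 0.144] 
calc [0.368 0.48  0.01 ] [0.369 0.476 0.01 ]
timer  [ 0.492 -0.324  0.02 ]
-0.2 [-39.22119003  -9.14056042   3.00216581 102.14272623   0.
 140.77880997] [-39.22119003  -9.14056042   3.00216581 102.14272623   0.
  50.77880997]
0 [-16.73825676 -16.3306605   -3.17505844 103.15560207   0.
 163.26174324] [-16.73825676 -16.3306605   -3.17505844 103.15560207   0.
  73.26174324]
0.2 [   8.70378792   -9.14056042    3.00216581  102.14272623    0.
 -171.29621208] [  8.70378792  -9.14056042   3.00216581 102.14272623   0.
  98.70378792]
[-1.79938509e+02 -1.37901819e-02  2.47987325e+01] [ 0.25161843 -0.54447646  0.30323499]
{'vertical_fov': 67.23202578983387, 'cx': 257.45202345501247, 'cy': 191.73445361080223, 'k1': -0.03087820945388262, 'rvec': array([-2.44881785,  1.56526366,  0.21621248]), 'tvec': array([-0.59864518, -0.03470964,  0.37942365])} (array([ 0.31346634, -0.51546288,  0.37360407]), array([-0.24698116, -0.10643502, -0.96317081]))
```

Run:
```python
from h import *
import pickle
D={}
def look(k,p,yaw):
    robot.move_pose(p,[180,0,yaw]);robot.pause(.2)
    D[k]=snap("wrist");cv2.imwrite(f"pics/{k}.png",D[k][1])
p=robot.observe()["tool_pos"];robot.line_to([p[0],p[1],.42],vel=.3)
look("plate",[.44,.0,.44],0)
look("stand",[.42,.3,.44],0)
D["top"]=snap("top");D["scene"]=snap("scene")
pickle.dump(D,open("D.pkl","wb"))
im=np.hstack([cv2.resize(D[k][1],(400,300)) for k in("plate","stand")]);im2=np.hstack([cv2.resize(D[k][1],(400,300)) for k in("top","scene")])
cv2.imwrite("pics/m1.png",np.vstack([im,im2]));print(robot.observe()["time"])
```

```text
7.925
```

View pics/m1.png

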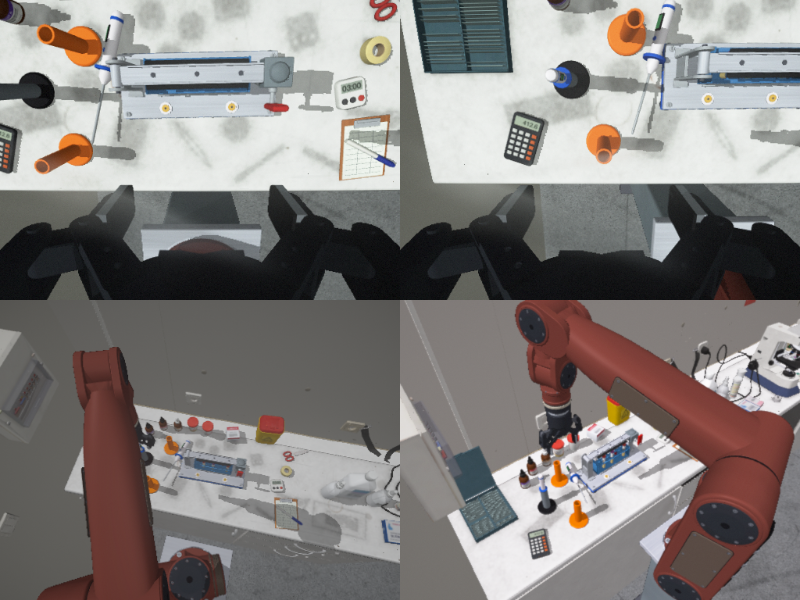

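Wrist views, in pixels of each 400x300 tile:
- Plate view: brass points at (165,107) and (232,106), the red tab at (276,107), the coupler at (278,72), and a longer thermometer lying loose beside the hinge end. Orange stands are at (70,45) and (65,152).
- Stand view: the wanted pen in the black-foot stand, at (160,77).

Next I measure by colour and crop in close on the pen.

Run:
```python
from h import *
import pickle
D=pickle.load(open("D.pkl","rb"))
for k,roi in(("plate",(190,110,330,160)),("stand",(360,100,510,150))):
    c,a=D[k];h=hsv(a);x0,y0,x1,y1=roi
    m=np.zeros(a.shape[:2],bool);m[y0:y1,x0:x1]=cv2.inRange(h,(14,90,80),(32,255,255))[y0:y1,x0:x1]>0
    for n,ce,b in blobs(m,6): print(k,"brass",n,ce,b,onz(c,ce,.028).round(4))
c,a=D["plate"];h=hsv(a)
m=(cv2.inRange(h,(0,130,70),(8,255,255))|cv2.inRange(h,(172,130,70),(180,255,255)))>0;m[:, :320]=0;m[:110]=0
for n,ce,b in blobs(m,20): print("red",n,ce,b,onz(c,ce,.158).round(4))
c,a=D["stand"];h=hsv(a)
m=cv2.inRange(h,(105,120,50),(130,255,255))>0;m[:, 260:]=0
for n,ce,b in blobs(m,20): print("blue",n,ce,b,onz(c,ce,.127).round(4))
print("pred",proj(c,[[.499,.366,.207],[.499,.366,.127],[.499,.366,.122],[.499,.366,0.008]]).round(1))
z1=cv2.resize(a[60:140,150:270],(480,320),interpolation=cv2.INTER_CUBIC)
c,a=D["plate"];z2=cv2.resize(a[40:190,90:390],(800,400-0),interpolation=cv2.INTER_CUBIC)[:280*2]
cv2.imwrite("pics/z.png",np.vstack([np.pad(z1,((0,0),(0,320),(0,0)))[:200],z2])[:600])
cv2.imwrite("pics/z.png",np.vstack([cv2.copyMakeBorder(cv2.resize(z1,(300,200)),0,0,0,500,0),z2]))
```

```text
plate brass 57 [296.2 136.3] [292 132   9   9] [ 0.4685 -0.0634  0.028 ]
plate brass 56 [211.6 138.2] [207 134  10   9] [0.4655 0.0762 0.028 ]
stand brass 62 [476.5 125.1] [472 121  10   9] [ 0.4686 -0.0627  0.028 ]
stand brass 62 [393.8 126.2] [390 122   9   9] [0.4655 0.0768 0.028 ]
red 38 [462.1 124.8] [459 122   7   7] [ 0.4939 -0.247   0.158 ]
red 258 [354.  137.3] [338 133  32  10] [ 0.4782 -0.1162  0.158 ]
blue 308 [209.5  99.5] [196  85  24  29] [0.5028 0.3618 0.127 ]
pred [[192.7 100.4]
 [206.3 102.7]
 [207.  102.8]
 [218.5 104.7]]
```

View pics/z.png

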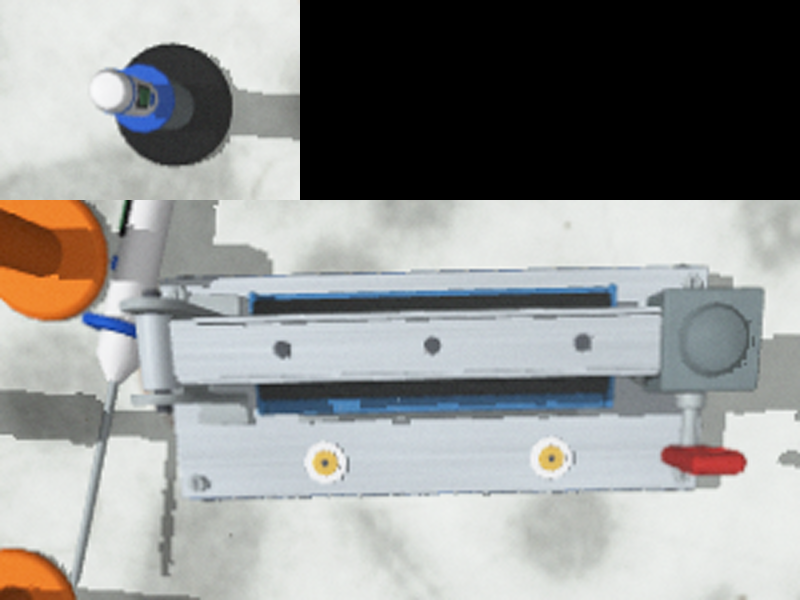

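The pen tip, flange and foot agree with a top at z 0.207, so this is the 197 mm (smaller) pen; the long one lies beside the plate. The gauge points come out 139.5 mm apart, against 140 stated. Now a close look above the stand.

Run:
```python
from h import *
robot.move_pose([.504,.3635,.33],[180,0,0]);robot.pause(.2)
c,a=snap("wrist");cv2.imwrite("pics/close.png",a)
P=np.array([.504,.3635,0])
for z in(.207,.127,.122,.008): print(z,proj(c,P+[0,0,z]).round(1))
h=hsv(a);m=cv2.inRange(h,(105,120,50),(130,255,255))>0
for n,ce,b in blobs(m,60): print("blue",n,ce,b,onz(c,ce,.127).round(4))
```

```text
0.207 [[258.5 210.3]]
0.127 [[258.4 183.7]]
0.122 [[258.4 182.5]]
0.008 [[258.3 163.2]]
blue 85 [414.3  55.2] [403  53  22   8] [0.6219 0.2249 0.127 ]
blue 70 [481.3 110.2] [455 110  57   2] [0.5753 0.1545 0.127 ]
blue 258 [484.4 129.9] [460 125  52  11] [0.5572 0.1478 0.127 ]
blue 348 [392.1 140.8] [371 128  37  46] [0.5462 0.2362 0.127 ]
blue 361 [467.1 155.5] [454 141  27  32] [0.5325 0.1603 0.127 ]
blue 445 [255.4 178.4] [239 167  34  29] [0.5094 0.3664 0.127 ]
blue 89 [393.7 194.3] [391 183   6  24] [0.4932 0.2281 0.127 ]
```

View pics/close.png

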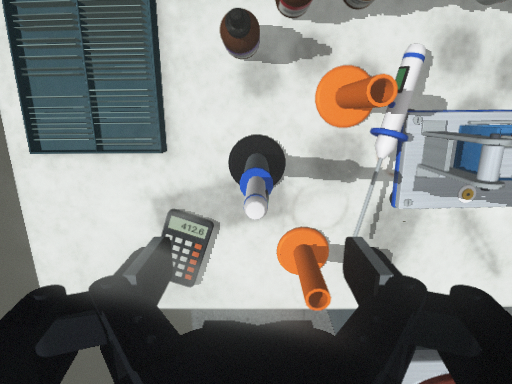

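The close view shows the pen cap at (256,208), the flange at (256,180) and the foot at (257,163). They line up, so the axis is at about (0.5055, 0.3655). Grip now.

Run:
```python
from h import *
X,Y=.5055,.3655
robot.line_to([X,Y,.33],vel=.1);robot.line_to([X,Y,.224],vel=.12,guard=8)
f0=np.array(robot.observe()["ft_force"]);robot.set_gripper(.0);o=robot.observe();print(o["gripper_width"],o["gripper_force"],o["tool_pos"],f0,o["ft_force"])
robot.line_to([X,Y,.36],vel=.12);o=robot.observe();print(o["gripper_width"],o["gripper_force"],o["ft_force"])
robot.line_to([.4655,.0765,.36],vel=.25);robot.line_to([.4655,.0765,.262],vel=.15);robot.pause(.2)
c,a=snap("wrist");cv2.imwrite("pics/tip1.png",cv2.resize(a[60:330,130:390],(780,600)))
print(proj(c,[[.4655,.0765,.028],[.4655,.0765,.048]]),robot.observe()["time"])
```

```text
0.01659327041710918 58.489968068897724 [0.50558225 0.36551817 0.22419469] [ 0.22771318 -0.04179042  0.54844633] [ 0.21460285 -0.00978668  2.27392799]
0.01644863795947916 58.40364843606949 [-0.189944   -0.40253599 -1.29501235]Traceback (most recent call last):
  File "<stdin>", line 6, in <module>
plant.IKError: the arm cannot follow that straight line within its joint ranges
```

The line crosses the ±180° limit of the last joint at yaw 0, so I will carry the pen at yaw -40 and turn back for the return.

Run:
```python
from h import *
robot.line_to([.4655,.0765,.36],vel=.2,rotation=[180,0,-40]);robot.line_to([.4655,.0765,.262],vel=.15);robot.pause(.2)
c,a=snap("wrist");cv2.imwrite("pics/tip1.png",cv2.resize(a[60:330,130:390],(780,600)))
P=proj(c,[[.4655,.0765,.028],[.4655,.0765,.048]]);print(P,(P-[130,60])*[3,600/270],robot.observe()["time"],robot.observe()["ft_force"])
```

```text
[[258.50548952 176.66275902]
 [258.55830535 180.93961421]] [[385.51646855 259.2505756 ]
 [385.67491604 268.75469825]] 14.6917 [ 0.90822721  0.49234579 -0.70909986]
```

View pics/tip1.png

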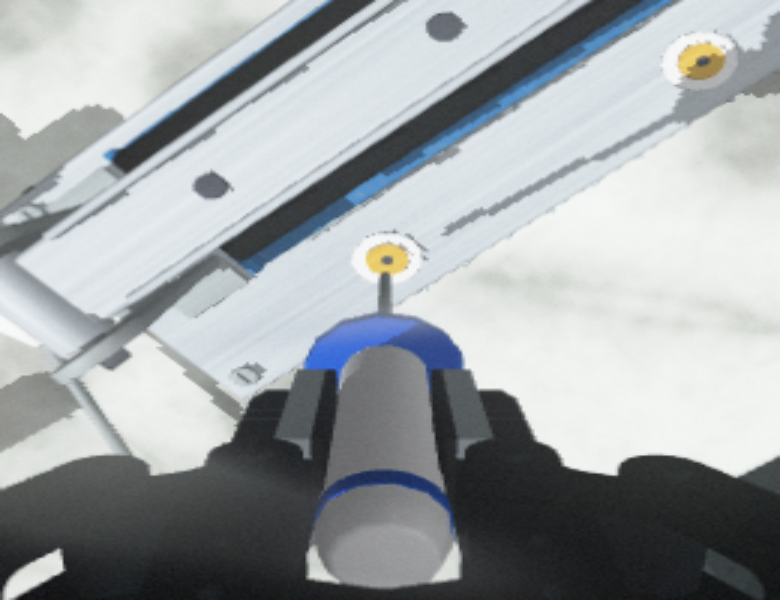

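The crop shows the gauge point at (386,260), against a predicted (385.5,259), and the tip at about (386,272), so they are aligned within about 2 mm. Touch both points.

Run:
```python
from h import *
for k,(x,y) in enumerate([(.4655,.0765),(.4685,-.063)]):
    robot.line_to([x,y,.262],vel=.15)
    f0=np.array(robot.observe()["ft_force"]);g=robot.line_to([x,y,.232],vel=.02,guard=3)
    o=robot.observe();robot.pause(1.);p=robot.observe();print(g,o["tool_pos"][2],p["ft_force"]-f0,p["gripper_width"],p["gripper_force"])
    robot.line_to([x,y,.262],vel=.1)
    if k==1:
        robot.pause(.1);c,a=snap("wrist");cv2.imwrite("pics/tip2.png",a)
print(robot.observe()["time"])
```

```text
True 0.24173168990300964 [0.25673266 0.59972484 6.69140707] 0.016479906429810214 59.062468484044075
True 0.24171919219134175 [-0.1456875   0.25069195  6.48067526] 0.01634527867898231 59.093584567308426
20.8583
```

Run:
```python
from h import *
X,Y=.5055,.3655
robot.line_to([.4685,-.063,.36],vel=.2);robot.line_to([X,Y,.36],vel=.22,rotation=[180,0,0]);robot.pause(.3)
g=robot.line_to([X,Y,.300],vel=.08,guard=5);o=robot.observe();print(g,o["tool_pos"],o["ft_force"])
if not g:
    g=robot.line_to([X,Y,.2235],vel=.06,guard=6);o=robot.observe();print(g,o["tool_pos"],o["ft_force"])
c,a=snap("wrist");cv2.imwrite("pics/ret.png",a);print(o["time"])
```

```text
False [0.505656   0.36559431 0.30066782] [-0.00998043  0.95150611 -0.87078921]
True [0.5053091  0.36539708 0.22418737] [-0.30496358 -0.49263411  4.11510461]
26.0167
```

Run:
```python
from h import *
X,Y=.5055,.3655
robot.set_gripper(.06);robot.pause(.3);o=robot.observe();print(o["gripper_width"],o["gripper_force"])
robot.line_to([X,Y,.34],vel=.15)
c,a=snap("wrist");A=a[120:260,170:350]
robot.move_pose([.4768,-.123,.28],[180,0,-88.8]);robot.set_gripper(.036);robot.pause(.2)
c,b=snap("wrist");P=proj(c,[[.4768,-.123,z] for z in(.158,.141,.1075)]);print(P.round(1))
cv2.imwrite("pics/tab.png",np.hstack([b,cv2.copyMakeBorder(A,0,244,0,0,0)]));h=hsv(b)
m=(cv2.inRange(h,(0,130,60),(8,255,255))|cv2.inRange(h,(172,130,60),(180,255,255)))>0
for n,ce,bb in blobs(m,40): print(n,ce,bb,onz(c,ce,.158).round(4))
print(robot.observe()["time"])
```

```text
0.05964346537956542 0.0
[[257.7 210.2]
 [257.7 202.8]
 [257.6 191.1]]
263 [257.6 188.8] [251 177  14  24] [ 0.4772 -0.1386  0.158 ]
43 [ 55.3 194.7] [ 51 191   9   9] [ 0.6195 -0.1313  0.158 ]
437 [ 16.7 228.5] [  0 203  35  51] [ 0.6533 -0.1048  0.158 ]
219 [258.2 215.9] [251 207  15  18] [ 0.4764 -0.1187  0.158 ]
350 [ 34.5 322.4] [ 20 313  34  24] [ 0.6566 -0.0222  0.158 ]
30.2333
```

View pics/tab.png

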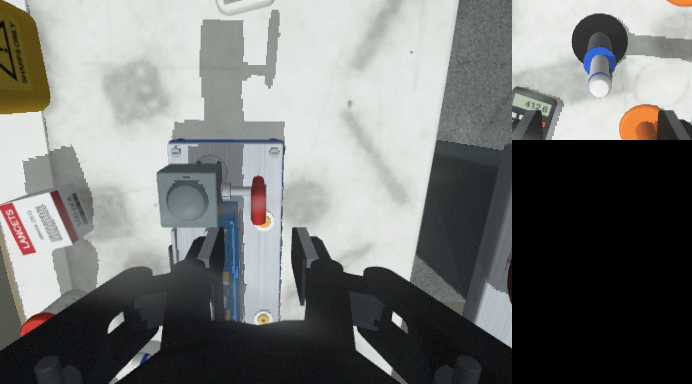

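The pen is home in its stand (right inset, cap at (600,85), foot at (600,38)). The red tab is at column 258, rows 177–225, consistent with (0.477, -0.124). Descend with a 26 mm opening, pinch and pull.

Run:
```python
from h import *
robot.set_gripper(.026);X,Y=.4768,-.1235
g=robot.line_to([X,Y,.195],vel=.08,guard=5);o=robot.observe();print(g,o["tool_pos"],o["ft_force"])
if not g:
    robot.set_gripper(0);o=robot.observe();print(o["gripper_width"],o["gripper_force"],o["ft_force"])
    t=np.radians(1.2)
    for d in(.004,.008,.0105):
        robot.line_to([X-d*np.cos(t),Y-d*np.sin(t),.195],vel=.02);robot.pause(.1);o=robot.observe();print(d,o["tool_pos"],np.round(o["ft_force"],2),o["gripper_width"])
c,a=snap("wrist");cv2.imwrite("pics/pull.png",a);print(o["time"])
```

```text
False [ 0.47710806 -0.12367245  0.1956673 ] [ 0.00184535  0.29119957 -0.84296357]
0.008988779431721628 58.979532122612 [-5.81907442 -0.65337594  6.27478298]
0.004 [ 0.47355282 -0.1237441   0.19560155] [4.69 0.07 1.12] 0.00926078571785834
0.008 [ 0.46975284 -0.12385097  0.19558884] [ 7.37  1.14 -0.16] 0.00930043477327546
0.0105 [ 0.46738846 -0.12387616  0.19555046] [8.31 0.98 0.38] 0.009284439382408954
33.2667
```

View pics/pull.png

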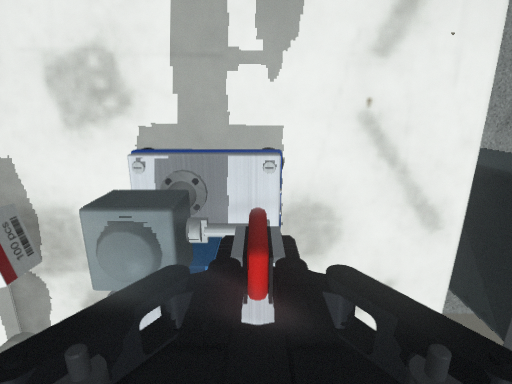

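The tab is pinched (red at column 258, rows 210–300). The 8.3 N spring force means a pull of about 8.6 mm, clear of the ball. Lift along the arc.

Run:
```python
from h import *
X,Y=.4768,-.1235;t=np.radians(1.2);ey=np.array([-np.sin(t),np.cos(t)])
b=np.array([X,Y])-.0105*np.array([np.cos(t),np.sin(t)])
for th in(.03,.1,.2,.3,.4,.46):
    dy=.26*(1-np.cos(th))+.0125*np.sin(th);dz=.26*np.sin(th)-.0125*(1-np.cos(th))
    xy=b+ey*dy
    robot.line_to([*xy,.195+dz],vel=.05);o=robot.observe();print(th,o["tool_pos"],np.round(o["ft_force"],1),round(o["gripper_width"],4))
    if o["ft_force"][2]<-25: break
robot.pause(.5);c,a=snap("wrist");s=robot.grab_frame("scene");o=robot.observe();print(np.round(o["ft_force"],1),o["time"])
cv2.imwrite("pics/lift.png",np.hstack([cv2.resize(a,(400,300)),cv2.resize(s[130:330,120:390],(400,300))]))
```

```text
0.03 [ 0.46721157 -0.12352558  0.20295587] [ 9.3 -0.3 -3.8] 0.0091
0.1 [ 0.4671897  -0.12154912  0.22098444] [ 8.6 -0.7 -3.4] 0.0092
0.2 [ 0.46708585 -0.11653573  0.24650366] [ 8.9 -2.  -3.5] 0.0092
0.3 [ 0.46692713 -0.10899219  0.27134643] [ 8.7 -3.4 -3.3] 0.0088
0.4 [ 0.46670349 -0.09904085  0.29523915] [ 8.8 -2.8 -4.3] 0.0095
0.46 [ 0.46657898 -0.09185428  0.30918798] [ 9.3 -4.3 -3.8] 0.0092
[ 8.9 -2.6 -3.8] 37.2
```

View pics/lift.png

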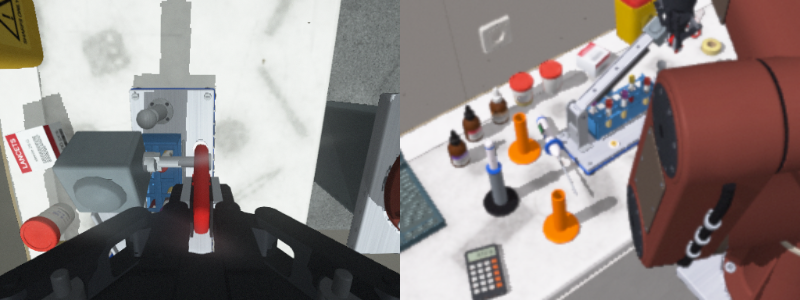

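The bar is up (housing at (100,165), free of the ball at (152,115)), the pull and weight are steady, and the pen is upright in its stand at (497,170). Handing in.

```bash
python3 -c "
from h import *
robot.pause(.5);print(np.abs(robot.observe()['qvel']).max());print(robot.job_done())"
```

```text
0.04937635017771969
the job is handed in; nothing more can be done
None
```

I touched both gauge points in log-sheet order with the thermometer, put it back home in its stand, pulled the latch clear, and handed the job in at about 38 s with the bar end about 11 cm up, held still in the gripper. The system took the hand-in but returned no verdict.

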